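# Wedge a rocking instrument case steady

### The arm

A 6-joint arm with a two-finger parallel gripper is mounted at the origin on the work surface. World frame = base frame: x ahead of the robot, y to its left, z up, the work surface at z = 0. Lengths are in m, angles in degrees, forces in N, time in s.
With the tool pointing down it reaches from about 0.3 to 0.825 m from the base axis. Payload 5.4 kg.
Tool frame: the origin (TCP) lies midway between the tips of the shut fingers; the grasp point (between the pads) lies bot.grip_depth behind it (bot.grip_depth is the distance from the TCP to the grasp point, in m); z points along the fingers, y is the direction in which the jaws open and shut (so a half turn about z gives the same grasp; the last joint's range is limited). The gripper opens to 92 mm and grips with 3 to 60 N. Pads are 20 mm wide; open, the fingers measure 128 mm over their backs; the gripper's body (75 mm by 189 mm) begins 69 mm behind the grasp point.
Start: joints at [52.019, 9.076, 91.501, -0, 79.423, -12.038], TCP at [0.252, 0.517, 0.215] pointing down, gripper open.
Joint ranges: [-166.64, 166.64], [-54.1, 131.32], [10.49, 154.53], [-73.88, 253.88], [9.74, 151.15], [-171.62, 171.62]. Speed limits (degrees/s): [147.25, 147.25, 180, 180, 180, 180].

### API

Orientations are given as [roll, pitch, yaw] about the fixed x, y, z axes, in that order (R = Rz(yaw) Ry(pitch) Rx(roll)).
In Python, from cell import bot, cams, order, spotter gives the robot as it stands.
- The arm moves only by the tool play_rows, never from a script. Its argument "series" is a list of rows, each an object with "fingers": the finger opening in m, from 0 to 0.0919; "translation": the shift along the tool's x, y, z in m, a list of three; "yaw": the turn about the tool's z in degrees. In form: [{"fingers": fingers, "translation": [x, y, z], "yaw": yaw}, ...]. A call has 1 to 8 rows; each row shifts and turns the commanded pose from where the row before left it, along the tool's axes as they then stand; what a row does not reach is not made up. A row lasts 1/8 s, in which the tool goes at most 62.5 mm and 10.7 degrees, less where a joint would pass 70% of its speed; a pose out of reach is approached as far as the arm can. A call with a gripper value outside its range is refused whole. The fingers move at their own pace and stop on an object; "force" is the grip in N (left out, the last holds). Time passes only in rows, so rows that do not move let the fingers close. It gives the time, the measured TCP pose, the force and the opening at its end, in the units of the state.
- bot.get_state(): the state, without advancing time (a new reading comes with each control period).
- cams.snapshot(name): name is "scene" or "top"; returns the picture (384x512x3 uint8, red, green, blue); there is no depth.
- cams.camera_info(name): a dict with "mtx" (3x3 intrinsics, pixels), "R" (3x3) and "t" (3): a world point X has camera coordinates R X + t. Camera axes: x right, y down, z forward; pixel columns grow to the right and rows downward; lengths in m; the calibration is good to about 2 mm. A picture is of the moment at which its call begins. camera_info takes no time and is no camera call.
- order.sign_off(): hands the job in, once; it reports no verdict.
Trained networks look in the newest picture that a camera, given by its name, has taken for a name from the list of things; names that differ only in an ending like _2 or _b are one class to them, and where a whole thing is asked for, a point or a joint stands for the part that bears it (a point fixed in the world has none). Each returns a list of dicts, best first, with "p" (0 to 1); they miss things now and then, are a little off and sometimes report something else, mostly with a low value. They report only what shows in the picture. A call takes as long as a camera call. They do not tell look-alikes from the thing itself.
- spotter.search_frame(camera, query): "pixel" ([column, row] in pixels, amid what is visible of it).
- spotter.masks_of(camera, query): "pixels" (384x512 bool, what is visible of it) and "pixel" ([column, row] in pixels, amid what is visible of it).
- spotter.tip_of(camera, query): "pixel" ([column, row] in pixels: a listed point, or the origin of a listed thing).
The state is a dict: "t": time; "q": joint angles; "joint_velocities": joint speeds; "joint_torque": joint torques, N m; "tool_pos": TCP position; "orientation": TCP orientation; "contact_force": force on the tool from outside, world axes, zero at the start; "torque": the same for the moment, N m; "grip_width": finger opening in m.
Only numpy, scipy, OpenCV 4.12 (cv2) and the standard library are available. Lean on these libraries where they do the work, as an engineer would, in place of code of your own. Each camera call takes 0.05 s, during which the arm holds its last target. There are 200 camera calls.

### The job

The instrument case on the bench rocks, because the foot under the corner nearest the wooden wedge does not reach the bench. Push the wedge, thin end first, under that foot until the case no longer rocks, testing by pressing down on the black cap on that corner; do not pick up the wedge, shove the case out of its place or disturb the other things. Finish while still pressing firmly down on that cap, with the case staying level.

Things in the scene. Friction and masses are not known exactly. Their poses are not given: they have to be found in the camera images.
- case: Grey case, 180 mm (its x) by 220 mm (its y), 1.8 to 2.5 kg, loose on four round rubber feet (20 mm wide, 24 mm tall, centred 70 mm in x and 95 mm in y from the middle). Grey top 69 mm above the bench; a black cap on each top corner reaches 75 mm. Origin: its centre at bench level; z up. Level on three feet, it tips at the short foot's corner under a press of some 4 N and falls back.
- cap: Black plastic cap, 44 mm square, on the case's top corner over the short foot (at +x 70 mm, -y 90 mm of the case). Origin: centre of its top face, 75 mm above the bench; z up. A firm press is about 8 N; steadied by the wedge, the cap then gives less than 2 mm.
- wedge: Wooden wedge, 140 mm long (its x), 50 mm wide (its y), some 70 g. Its +x end is thin, 2 mm high; its top slopes evenly up to the -x end, an upright face 22 mm high. Origin: centre of its underside (centre of mass 20 mm towards -x). Lies on the case's -y side, thin end 30 to 60 mm from it, up to 25 mm aside of the short foot and 0.25 rad askew. Slides at under 1 N; tight under the foot at 3 to 5 N.
- foot_spot (a point): Point at bench level straight below the centre of the short foot, at +x 70 mm, -y 95 mm of the case and fixed to it. The foot's underside hangs 5 to 10 mm above it (how far is not known beforehand). Pushing the wedge with over 10 N may move the case.
- driver: Screwdriver lying on the bench, a bystander. Origin at its underside.
- spool: Upright spool of solder, 56 mm across, 40 mm tall, a bystander. Origin: centre of its underside.
- jar: Small amber jar, 52 mm across, 70 mm tall, a bystander. Origin: centre of its underside.
- bin: Blue open parts bin, 110 by 160 by 50 mm, a bystander. Origin: centre of its underside.
Things that resemble listed ones, but are neither listed nor needed, are in the scene too. Several things have the shape of the wedge; the one meant has the colours described above.

How it is judged (in metres and radians):
On the way:
1. the wedge's thin end is under the short foot (x of foot_spot in the frame of wedge between -0.07 and 0.068 m and y of foot_spot in the frame of wedge between -0.028 and 0.028 m), for 0.1 s.
At the end, for the whole second after the job is handed in: The fingers press on the cap over the short foot with more than 5 N (8 N is a good press) and touch not the wedge; the case stays within 0.02 rad of level, which is 2 mm at that corner; the wedge lies under the short foot, bears more than 1.5 N of the case, and everything is at rest (all of step 1 and contact force between the fingers and cap above 5 N and angle between case's own z axis and vertical below 0.02 rad and contact force between wedge and case above 1.5 N and contact force between the fingers and wedge below 0.2 N and linear speed of each of case, wedge below 0.02 m/s); the arm keeps its last pose, push and grip.
It fails at once if the wedge is lifted or tipped (height (world z) of wedge above 0.012 m or angle between wedge's own z axis and vertical above 0.35 rad).
It fails at once if the case is shoved more than 25 mm, lifted or tipped over (distance of case from where it was at the start of the episode above 0.025 m or angle between case's own z axis and vertical above 0.25 rad).
It fails at once if a bystander is moved more than 20 mm (distance of any of driver, spool, jar, bin from where it was at the start of the episode above 0.02 m).
It also fails if it takes over 48 s, if anything falls off the work surface, if the arm or the gripper's body presses on something with over 40 N, if the wrist force passes 120 N, or if a joint passes its speed limit or range.

## Working session

There is one attempt and no reset: what is moved stays moved. The work goes in short steps, Python scripts to look and compute and a tool call to move; the robot and the scene stay as the last step left them, time stands still between calls to the robot, and variables do not carry over. Pictures are saved under pics/ and viewed, about 8 in all and at most 12, crops included, and the job is handed in when it is done.

Besides the shell and the picture viewer there is one more tool, called after "Emit:" as a command line: name --argument value ..., lists and objects as JSON in quotes. play_rows: Moves the arm, as the interface text tells. Its arguments: {"type":"object","properties":{"series":{"type":"array"},"force":{"type":"number"}},"required":["series"]}

```bash
mkdir -p pics; ls; cat > h.py <<'E'
import numpy as np, cv2
from cell import bot, cams, order, spotter
def ray(cam,px,z):
    i=cams.camera_info(cam);K,R,t=[np.array(i[k],float) for k in('mtx','R','t')]
    C=-R.T@t; d=R.T@np.linalg.inv(K)@np.array([px[0],px[1],1.]); return C+d*(z-C[2])/d[2]
def proj(cam,X):
    i=cams.camera_info(cam);K,R,t=[np.array(i[k],float) for k in('mtx','R','t')]
    p=K@(R@np.array(X,float)+t); return p[:2]/p[2]
def save(cam,name,im=None,crop=None,s=1.5):
    im=cams.snapshot(cam) if im is None else im
    o=im
    if crop: o=o[crop[1]:crop[3],crop[0]:crop[2]]
    cv2.imwrite('pics/'+name,cv2.resize(o[...,::-1],None,fx=s,fy=s,interpolation=cv2.INTER_CUBIC)); return im
E
python3 - <<'E'
from h import *
for c in('top','scene'):
    im=save(c,c+'0.png'); np.save(c+'0.npy',im)
    i=cams.camera_info(c); R=np.array(i['R']);print(c,'C',(-R.T@np.array(i['t'])).round(3))
for n in('case','wedge','cap','foot_spot'):
    for r in spotter.tip_of('top',n)[:4]: print(n,r['p'],np.round(r['pixel'],1),ray('top',r['pixel'],0.075 if n=='cap' else 0).round(4))
print(bot.get_state())
E
```

```text
pics
top C [0.345 0.011 1.552]
scene C [1.649 0.184 0.784]
case 0.72 [235.7 203.2] [0.5246 0.0759 0.    ]
wedge 0.79 [294.6 180.8] [ 0.5999 -0.1309  0.    ]
wedge 0.67 [306.3 243. ] [ 0.383  -0.1647  0.    ]
cap 0.46 [257.9 178.1] [ 0.5988 -0.0021  0.075 ]
{'t': 0.3, 'q': array([ 5.20169639e+01,  9.08931281e+00,  9.15252653e+01, -5.86504598e-04,
        7.94232828e+01, -1.20382210e+01]), 'joint_velocities': array([-0.05344661, -0.07494779, -0.20676269, -0.11671004,  0.04656797,
        0.11069748]), 'joint_torque': array([ 3.36766152e-04, -3.85066795e+01, -3.21797454e+01,  7.00240326e-02,
        3.45429790e-02, -7.51215180e-05]), 'tool_pos': array([0.25144901, 0.516855  , 0.21425791]), 'orientation': array([-1.79962851e+02, -7.33264022e-03,  1.54055290e+02]), 'contact_force': array([ 0.56941232, -0.65558755, -0.78052289]), 'torque': array([0.05384854, 0.00078274, 0.04112683]), 'grip_width': 0.09190798224983451}
```

View pics/top0.png

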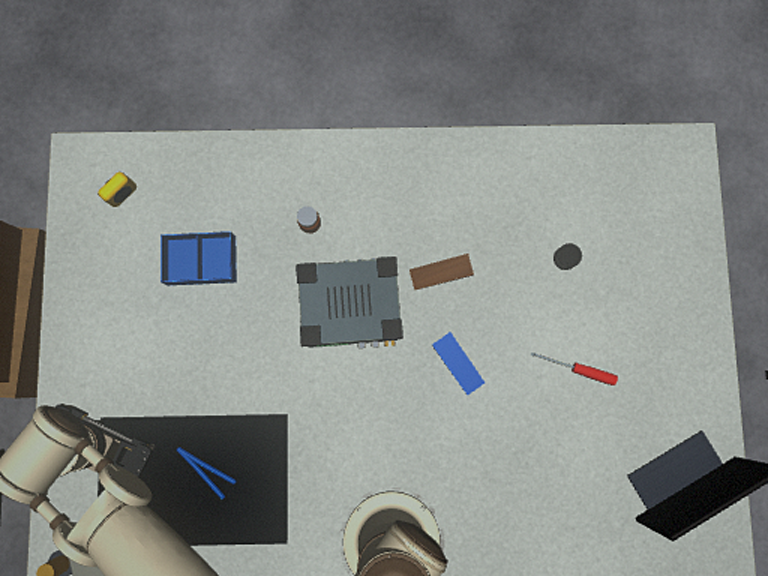

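View pics/scene0.png

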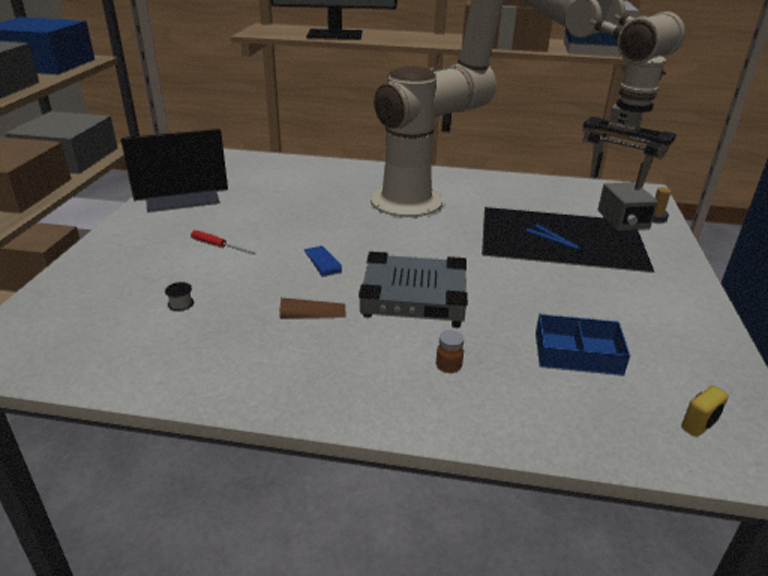

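The top view shows the brown wedge at about (441,271)/1.5 px with its thin end towards the case. The short foot's cap is at (387,267)/1.5. The blue wedge is a look-alike. Next I'll measure the outlines.

```bash
python3 - <<'E'
from h import *
im=cams.snapshot('top')
def m(n,i=0):
    r=spotter.masks_of('top',n); return r
for r in m('wedge'):
    b=r['pixels'].astype(np.uint8); print('wedge',r['p'],r['pixel'],im[r['pixels']].mean(0).round())
    if im[r['pixels']].mean(0)[0]>im[r['pixels']].mean(0)[2]:
        box=cv2.boxPoints(cv2.minAreaRect(np.argwhere(b)[:,::-1].astype(np.float32)))
        for p in box: print(p.round(1),ray('top',p,0.0).round(4),ray('top',p,.022).round(4))
for r in m('case')[:1]:
    q=np.argwhere(r['pixels'])[:,::-1].astype(np.float32); box=cv2.boxPoints(cv2.minAreaRect(q)); print('case',r['p'],len(q))
    for p in box: print(p.round(1),ray('top',p,0.072).round(4))
for r in m('cap'): print('cap',r['p'],r['pixel'],r['pixels'].sum(),ray('top',r['pixel'],.075).round(4))
# dark caps by threshold
g=im.max(2); d=(g<60).astype(np.uint8); d[:, :190]=0; d[:160]=0; d[240:]=0; d[:,280:]=0
n,l,s,c=cv2.connectedComponentsWithStats(d)
for k in range(1,n):
    if s[k,4]>40: print('dark',s[k],c[k].round(1),ray('top',c[k],.075).round(4))
save('top','crop1.png',im,(190,150,330,270),5)
E
```

```text
wedge 0.86 [296.9, 182.0] [110.  86.  67.]
[272. 179.] [ 0.6076 -0.052   0.    ] [ 0.6039 -0.0511  0.022 ]
[311.6 168.2] [ 0.6437 -0.192   0.    ] [ 0.6395 -0.1891  0.022 ]
[315.6 182.8] [ 0.5917 -0.2041  0.    ] [ 0.5883 -0.2011  0.022 ]
[276.  193.6] [ 0.556  -0.0647  0.    ] [ 0.553  -0.0636  0.022 ]
wedge 0.68 [306.1, 240.9] [ 70. 107. 184.]
case 0.7 3759
[196.8 174.9] [0.6136 0.2017 0.072 ]
[264.8 170.7] [ 0.6239 -0.0256  0.072 ]
[268.4 229.8] [ 0.4265 -0.0336  0.072 ]
[200.4 234. ] [0.4168 0.1896 0.072 ]
cap 0.58 [257.6, 176.9] 161 [ 0.6029 -0.0011  0.075 ]
```

View pics/crop1.png

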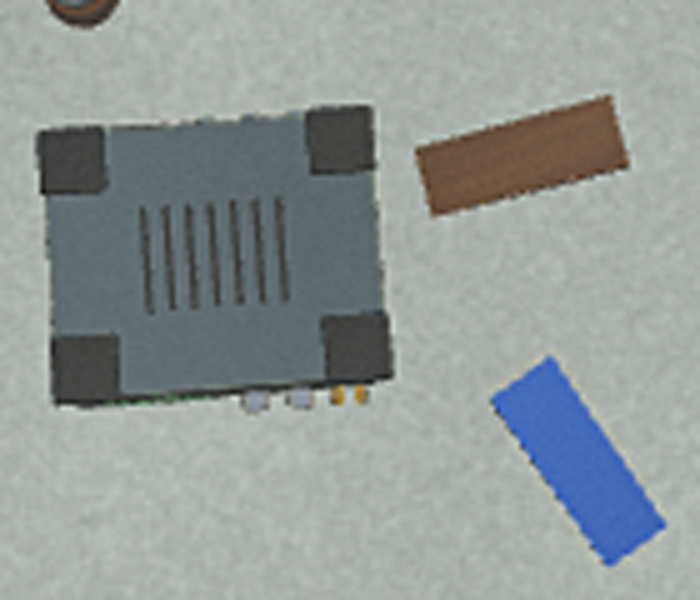

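The crop, with full px = (190,150) + crop/5, shows cap centres at (72,160), (340,140), (85,369) and (356,346). The wedge's thin corners are at (415,148) and (434,216), and the thick ones at (611,96) and (629,167).

```bash
python3 - <<'E'
from h import *
f=lambda p:(190+(p[0]-2)/5,150+(p[1]-2)/5)
caps=np.array([ray('top',f(p),.075)[:2] for p in((72,160),(340,140),(85,369),(356,346))])
loc=np.array([[70,90],[70,-90],[-70,90],[-70,-90]])/1e3
def fit(loc,w):
    a=loc-loc.mean(0);b=w-w.mean(0); th=np.arctan2((a[:,0]*b[:,1]-a[:,1]*b[:,0]).sum(),(a*b).sum())
    R=np.array([[np.cos(th),-np.sin(th)],[np.sin(th),np.cos(th)]]); o=w.mean(0)-R@loc.mean(0); return th,R,o,w-(loc@R.T+o)
th,R,o,e=fit(loc,caps); print('case',np.degrees(th),o,(e*1e3).round(1).tolist()); 
foot=o+R@[.07,-.095]; print('foot',foot,'cap',o+R@[.07,-.09])
w=np.array([ray('top',f(p),z)[:2] for p,z in(((415,148),.002),((434,216),.002),((611,96),.022),((629,167),.022))])
lw=np.array([[70,25],[70,-25],[-70,25],[-70,-25]])/1e3
for l in (lw,lw*[1,-1]):
    tw,Rw,ow,e=fit(l,w); print('wedge',np.degrees(tw),ow,(e*1e3).round(1).tolist(),'foot in wedge',Rw.T@(foot-ow))
    print('thick mid',ow+Rw@[-.07,0])
E
```

```text
case 3.5367213637935127 [0.52606973 0.08402304] [[-0.4, -0.8], [-1.0, 0.4], [0.2, -0.6], [1.1, 0.9]]
foot [ 0.6017968  -0.00647785] cap [ 0.60148836 -0.00148737]
wedge 102.42146346056893 [ 0.59742389 -0.12759023] [[48.6, 10.6], [-48.4, -12.3], [49.3, 11.6], [-49.5, -9.9]] foot in wedge [ 0.11733674 -0.03032196]
thick mid [ 0.61248097 -0.19595166]
wedge 102.57521559237242 [ 0.59742389 -0.12759023] [[-0.0, -0.2], [0.6, -1.4], [0.3, 0.7], [-0.9, 0.9]] foot in wedge [ 0.11725495 -0.03063672]
thick mid [ 0.61266437 -0.19591101]
```

Emit:
play_rows --series '[{"fingers": 0, "translation": [0, 0, 0], "yaw": -9.8}, {"fingers": 0, "translation": [0, 0, 0], "yaw": -9.8}, {"fingers": 0, "translation": [0, 0, 0], "yaw": -9.8}, {"fingers": 0, "translation": [-0.018, -0.048, 0], "yaw": 0}, {"fingers": 0, "translation": [-0.018, -0.048, 0], "yaw": 0}, {"fingers": 0, "translation": [-0.018, -0.048, 0], "yaw": 0}, {"fingers": 0, "translation": [-0.018, -0.048, 0], "yaw": 0}, {"fingers": 0, "translation": [-0.018, -0.048, 0], "yaw": 0}]'

```text
t: 1.5
tool_pos: [0.3564, 0.2814, 0.2148]
orientation: [180.0, 0.0, -176.5]
contact_force: [0.7, 0.1, -0.5]
grip_width: 0.014
```

Emit:
play_rows --series '[{"fingers": 0, "translation": [-0.018, -0.048, 0], "yaw": 0}, {"fingers": 0, "translation": [-0.018, -0.048, 0], "yaw": 0}, {"fingers": 0, "translation": [-0.018, -0.048, 0], "yaw": 0}, {"fingers": 0, "translation": [-0.018, -0.048, 0], "yaw": 0}, {"fingers": 0, "translation": [-0.018, -0.048, 0], "yaw": 0}, {"fingers": 0, "translation": [-0.018, -0.048, 0], "yaw": 0}, {"fingers": 0, "translation": [0, 0, 0], "yaw": 0}, {"fingers": 0, "translation": [0, 0, 0], "yaw": 0}]'

```text
t: 2.5
tool_pos: [0.4807, 0.0024, 0.2145]
orientation: [180.0, -0.0, -176.6]
contact_force: [-0.4, 0.8, 0.4]
grip_width: 0.0003
```

```bash
cat >> h.py <<'E'
TH=np.radians(3.54); O=np.array([.52607,.08402]); RC=np.array([[np.cos(TH),-np.sin(TH)],[np.sin(TH),np.cos(TH)]])
def go(cx,cy,z):
    "tool-axis shift to case-frame point, and state"
    s=bot.get_state(); p=s['tool_pos']; c=RC.T@(p[:2]-O); y=np.radians(s['orientation'][2])
    d=RC@(np.array([cx,cy])-c)
    print('t',round(s['t'],2),'case xy',c.round(4),'z',p[2].round(4),'rpy',s['orientation'].round(2),'F',s['contact_force'].round(2),'w',round(s['grip_width'],4),'q',s['q'].round())
    print('tool shift',np.round([d@[np.cos(y),np.sin(y)],d@[np.sin(y),-np.cos(y)],p[2]-z],4))
E
python3 -c "
from h import *
go(.005,-.229,.007);print(bot.grip_depth)"
```

```text
t 2.5 case xy [-0.0503 -0.0787] z 0.2145 rpy [ 1.7997e+02 -3.0000e-02 -1.7656e+02] F [-0.41  0.81  0.36] w 0.0003 q [ -14.   -5.  106.    0.   79. -108.]
tool shift [-0.0555 -0.1502  0.2075]
0.0187
```

Emit:
play_rows --series '[{"fingers": 0, "translation": [-0.0185, -0.05, 0], "yaw": 0}, {"fingers": 0, "translation": [-0.0185, -0.05, 0], "yaw": 0}, {"fingers": 0, "translation": [-0.0185, -0.05, 0], "yaw": 0}, {"fingers": 0, "translation": [0, 0, 0.05], "yaw": 0}, {"fingers": 0, "translation": [0, 0, 0.05], "yaw": 0}, {"fingers": 0, "translation": [0, 0, 0.05], "yaw": 0}, {"fingers": 0, "translation": [0, 0, 0.03], "yaw": 0}, {"fingers": 0, "translation": [0, 0, 0], "yaw": 0}]'

```text
t: 3.5
tool_pos: [0.5433, -0.1417, 0.0322]
orientation: [179.8, -0.3, -176.4]
contact_force: [0.2, 0.4, -0.2]
grip_width: 0.0005
```

```bash
python3 -c "
from h import *
go(.035,-.229,.007)"
```

```text
t 3.5 case xy [ 0.0033 -0.2264] z 0.0322 rpy [ 179.81   -0.29 -176.43] F [ 0.2   0.41 -0.22] w 0.0005 q [ -27.   20.  101.    0.   60. -121.]
tool shift [-0.0317 -0.0026  0.0252]
```

Emit:
play_rows --series '[{"fingers": 0, "translation": [0, -0.002, 0.013], "yaw": 0}, {"fingers": 0, "translation": [0, 0, 0.012], "yaw": 0}, {"fingers": 0, "translation": [0, 0, 0], "yaw": 0}, {"fingers": 0, "translation": [-0.005, 0, 0], "yaw": 0}, {"fingers": 0, "translation": [-0.005, 0, 0], "yaw": 0}, {"fingers": 0, "translation": [-0.005, 0, 0], "yaw": 0}, {"fingers": 0, "translation": [-0.004, 0, 0], "yaw": 0}, {"fingers": 0, "translation": [-0.004, 0, 0], "yaw": 0}]'

```text
t: 4.5
tool_pos: [0.5687, -0.145, 0.0096]
orientation: [180.0, -0.0, -176.5]
contact_force: [-0.9, 0.4, 1.0]
grip_width: 0.0004
```

Emit:
play_rows --series '[{"fingers": 0, "translation": [-0.004, 0, 0], "yaw": 0}, {"fingers": 0, "translation": [-0.004, 0, 0], "yaw": 0}, {"fingers": 0, "translation": [0, 0, 0], "yaw": 0}, {"fingers": 0, "translation": [0.008, 0, 0], "yaw": 0}, {"fingers": 0, "translation": [0.008, 0, 0], "yaw": 0}, {"fingers": 0, "translation": [0, 0, -0.04], "yaw": 0}, {"fingers": 0, "translation": [0, 0, -0.05], "yaw": 0}, {"fingers": 0, "translation": [0, 0, 0], "yaw": 0}]'

```text
t: 5.5
tool_pos: [0.5632, -0.1471, 0.1044]
orientation: [-179.7, 0.5, -176.6]
contact_force: [0.4, 0.1, -0.6]
grip_width: 0.0005
```

```bash
python3 -c "
from h import *
go(.07,-.32,.1)
im=save('scene','s2.png',None,(150,150,350,250),4)"
```

```text
t 5.5 case xy [ 0.0228 -0.233 ] z 0.1044 rpy [-179.73    0.46 -176.55] F [ 0.43  0.12 -0.61] w 0.0005 q [ -27.   16.   97.   -0.   67. -120.]
tool shift [-0.0473 -0.0869  0.0044]
```

View pics/s2.png

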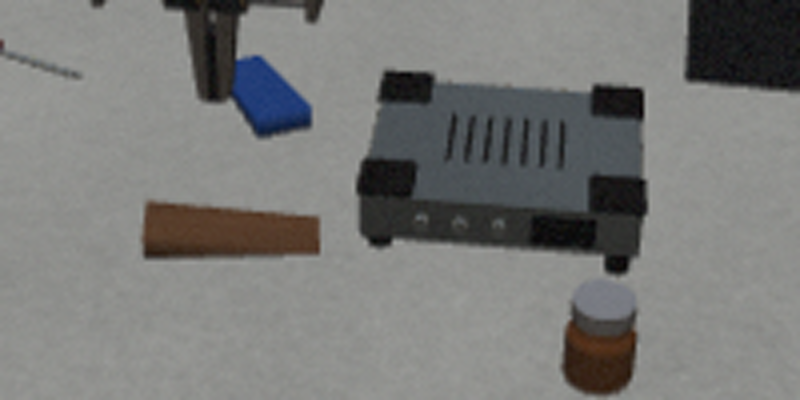

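The scene crop shows the wedge shifted and roughly lined up, with its thin end at crop x≈319. The near-side bottom corners are at (319,253) and (145,257), and the far top corners at (319,218) and (147,203).

```bash
python3 -c "
from h import *
for p,z in(((319,253),0),((319,218),.002),((147,203),.022),((145,257),0)):
    print((RC.T@(ray('scene',(150+(p[0]-1.5)/4,150+(p[1]-1.5)/4),z)[:2]-O)).round(4))
# check: cap corner mid
print((RC.T@(ray('scene',(150+387/4,150+178/4),.075)[:2]-O)).round(4))
"
```

```text
[ 0.0786 -0.1428]
[ 0.0332 -0.1498]
[ 0.0586 -0.2871]
[ 0.1019 -0.2796]
[ 0.077  -0.0875]
```

Emit:
play_rows --series '[{"fingers": 0, "translation": [0, 0, 0], "yaw": 10}, {"fingers": 0, "translation": [0, 0, 0], "yaw": 10}, {"fingers": 0, "translation": [0, 0, 0], "yaw": 10}, {"fingers": 0, "translation": [0, 0, 0], "yaw": 10}, {"fingers": 0, "translation": [0, 0, 0], "yaw": 10}, {"fingers": 0, "translation": [0, 0, 0], "yaw": 10}, {"fingers": 0, "translation": [0, 0, 0], "yaw": 10}, {"fingers": 0, "translation": [0, 0, 0], "yaw": 10}]'

```text
t: 6.55
tool_pos: [0.5589, -0.1449, 0.0973]
orientation: [-179.8, -0.1, 103.1]
contact_force: [-0.5, -0.1, 0.2]
grip_width: 0.0003
```

Emit:
play_rows --series '[{"fingers": 0, "translation": [0, 0, 0], "yaw": 10}, {"fingers": 0, "translation": [0, 0, 0], "yaw": 0}, {"fingers": 0, "translation": [0, 0, 0], "yaw": 0}]'

```text
t: 6.92
tool_pos: [0.5598, -0.1453, 0.0985]
orientation: [-179.9, -0.1, 93.6]
contact_force: [0.1, -0.9, 0.4]
grip_width: 0.0005
```

```bash
python3 -c "
from h import *
go(-0.005,-.178,.1)
im=save('top','t2.png',None,(190,150,330,270),5)"
```

```text
t 6.92 case xy [ 0.0195 -0.2309] z 0.0985 rpy [-1.799e+02 -5.000e-02  9.361e+01] F [ 0.08 -0.89  0.38] w 0.0005 q [-27.  16.  97.  -0.  67. -30.]
tool shift [ 0.0529 -0.0244 -0.0015]
```

View pics/t2.png

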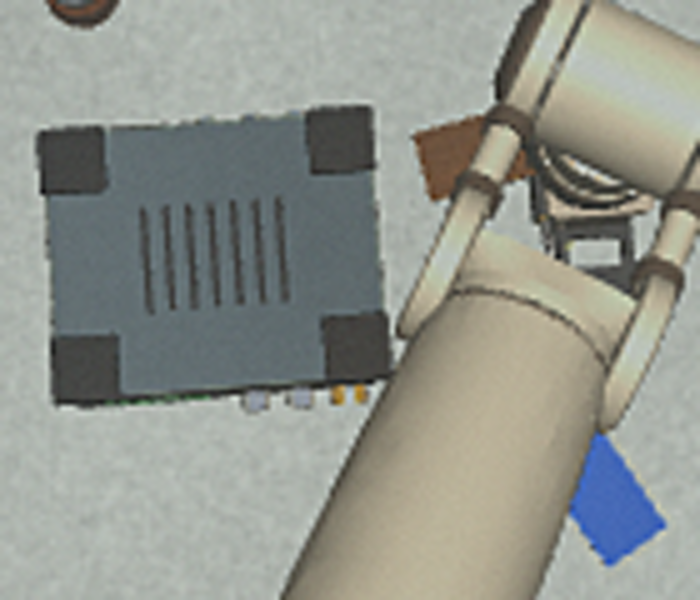

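The top crop shows the wedge's thin corners at (414,134) and (431,200). The thin end is about 12 mm short of the foot line and still some 8° askew, so I'll nudge its thin part sideways.

Emit:
play_rows --series '[{"fingers": 0, "translation": [0.026, -0.012, 0], "yaw": 0}, {"fingers": 0, "translation": [0.027, -0.012, 0], "yaw": 0}, {"fingers": 0, "translation": [0, 0, 0.04], "yaw": 0}, {"fingers": 0, "translation": [0, 0, 0.04], "yaw": 0}, {"fingers": 0, "translation": [0, 0, 0], "yaw": 0}, {"fingers": 0, "translation": [0, 0, 0], "yaw": 0}]'

```text
t: 7.72
tool_pos: [0.5344, -0.0945, 0.0209]
orientation: [179.9, 0.0, 93.5]
contact_force: [0.7, -0.9, -0.5]
grip_width: 0.0004
```

```bash
python3 -c "
from h import *
go(.028,-.178,.004)"
```

```text
t 7.72 case xy [-0.0028 -0.1787] z 0.0209 rpy [1.7991e+02 4.0000e-02 9.3490e+01] F [ 0.68 -0.88 -0.45] w 0.0004 q [-23.  18. 105.   0.  57. -26.]
tool shift [0.0007 0.0308 0.0169]
```

Emit:
play_rows --series '[{"fingers": 0, "translation": [0, 0, 0.01], "yaw": 0}, {"fingers": 0, "translation": [0, 0, 0.007], "yaw": 0}, {"fingers": 0, "translation": [0, 0.006, 0], "yaw": 0}, {"fingers": 0, "translation": [0, 0.006, 0], "yaw": 0}, {"fingers": 0, "translation": [0, 0.005, 0], "yaw": 0}, {"fingers": 0, "translation": [0, 0.005, 0], "yaw": 0}, {"fingers": 0, "translation": [0, 0.005, 0], "yaw": 0}, {"fingers": 0, "translation": [0, 0.004, 0], "yaw": 0}]'

```text
t: 8.72
tool_pos: [0.5646, -0.0922, 0.0026]
orientation: [-180.0, -0.0, 93.5]
contact_force: [-1.8, 0.3, 0.4]
grip_width: 0.0002
```

Emit:
play_rows --series '[{"fingers": 0, "translation": [0, 0, 0], "yaw": 0}, {"fingers": 0, "translation": [0, 0, 0], "yaw": 0}]'

```text
t: 8.98
tool_pos: [0.5642, -0.0922, 0.0025]
orientation: [-180.0, -0.0, 93.5]
contact_force: [-0.1, -0.5, -0.5]
grip_width: 0.0004
```

```bash
python3 -c "
from h import *
go(.028,-.178,.004)"
```

```text
t 8.97 case xy [ 0.0272 -0.1782] z 0.0025 rpy [-179.99   -0.     93.46] F [-0.08 -0.52 -0.55] w 0.0004 q [-21.  23. 100.  -0.  56. -25.]
tool shift [ 0.0002  0.0008 -0.0015]
```

Emit:
play_rows --series '[{"fingers": 0, "translation": [0, -0.012, 0], "yaw": 0}, {"fingers": 0, "translation": [0, 0, -0.05], "yaw": 0}, {"fingers": 0, "translation": [-0.02, 0, -0.04], "yaw": 0}, {"fingers": 0, "translation": [-0.045, 0.02, 0], "yaw": 0}, {"fingers": 0, "translation": [-0.045, 0.02, 0], "yaw": 0}, {"fingers": 0, "translation": [-0.045, 0.015, 0], "yaw": 0}, {"fingers": 0, "translation": [0, 0, 0], "yaw": 0}, {"fingers": 0, "translation": [0, 0, 0], "yaw": 0}]'

```text
t: 9.98
tool_pos: [0.6157, -0.2436, 0.0921]
orientation: [-179.9, -0.1, 93.4]
contact_force: [0.1, 0.2, -0.3]
grip_width: 0.0003
```

```bash
python3 -c "
from h import *
go(.075,-.312,.01)
im=save('top','t3.png',None,(190,150,330,270),5)
im=save('scene','s3.png',None,(150,150,350,250),4)"
```

```text
t 9.97 case xy [ 0.0692 -0.3325] z 0.0921 rpy [-1.7993e+02 -7.0000e-02  9.3440e+01] F [ 0.1  0.2 -0.3] w 0.0003 q [-32.  28.  82.   0.  70. -35.]
tool shift [0.0205 0.0058 0.0821]
```

View pics/t3.png

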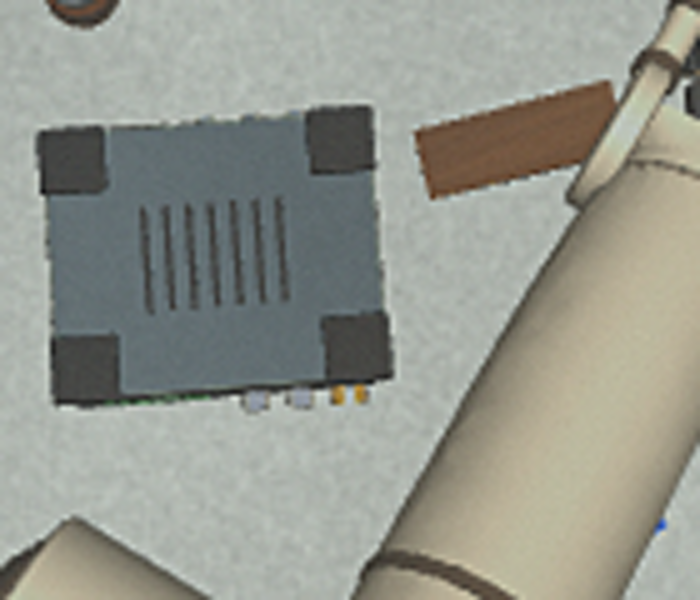

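Crop: thin corners (414,131) and (431,198), thick top corner (611,80). It barely turned.

```bash
cat >> h.py <<'E'
def wpose(pts,off=(190,150),s=5):
    "pts: list of (crop px, local xyz); prints wedge pose in case frame"
    from scipy.optimize import least_squares
    def r(v):
        c,s_=np.cos(v[2]),np.sin(v[2]); e=[]
        for p,l in pts:
            w=RC@(v[:2]+np.array([c*l[0]-s_*l[1],s_*l[0]+c*l[1]]))+O
            e+=list(proj('top',[*w,l[2]])-[off[0]+(p[0]-2)/s,off[1]+(p[1]-2)/s])
        return np.array(e)
    o=least_squares(r,[.07,-.2,1.6]); v=o.x; print('wedge case xy',v[:2].round(4),'deg',np.degrees(v[2]).round(1),'res px',np.abs(o.fun).max().round(2))
    c,s_=np.cos(v[2]),np.sin(v[2]); d=np.array([.07,-.095])-v[:2]; print('foot in wedge',(c*d[0]+s_*d[1]).round(4),(-s_*d[0]+c*d[1]).round(4),'thin',(v[:2]+.07*np.array([c,s_])).round(4),'thick',(v[:2]-.07*np.array([c,s_])).round(4))
E
python3 -c "
from h import *
A,B,C,D=(.07,-.025,.002),(.07,.025,.002),(-.07,-.025,.022),(-.07,.025,.022)
wpose([((415,148),A),((434,216),B),((611,96),C),((629,167),D)])
wpose([((414,131),A),((431,198),B),((611,80),C)])
"
```

```text
wedge case xy [ 0.0582 -0.2156] deg 99.0 res px 0.41
foot in wedge 0.1172 -0.0307 thin [ 0.0471 -0.1465] thick [ 0.0692 -0.2847]
wedge case xy [ 0.0703 -0.216 ] deg 98.7 res px 0.21
foot in wedge 0.1197 -0.018 thin [ 0.0597 -0.1468] thick [ 0.0809 -0.2852]
```

Emit:
play_rows --series '[{"fingers": 0.03, "translation": [0, 0.006, 0.04], "yaw": 0}, {"fingers": 0.03, "translation": [0, 0, 0.04], "yaw": 0}, {"fingers": 0.03, "translation": [0, 0, 0.002], "yaw": 0}, {"fingers": 0.03, "translation": [0.015, 0, 0], "yaw": 0}, {"fingers": 0.03, "translation": [0.01, 0, 0], "yaw": 0}, {"fingers": 0.03, "translation": [0.007, 0, 0], "yaw": 0}, {"fingers": 0.03, "translation": [0.007, 0, 0], "yaw": 0}, {"fingers": 0.03, "translation": [0.007, 0, 0], "yaw": 0}]'

```text
t: 11.08
tool_pos: [0.6201, -0.198, 0.0111]
orientation: [180.0, 0.0, 93.5]
contact_force: [-0.3, -0.7, 0.2]
grip_width: 0.0299
```

Emit:
play_rows --series '[{"fingers": 0.03, "translation": [0.007, 0, 0], "yaw": 0}, {"fingers": 0.03, "translation": [0.007, 0, 0], "yaw": 0}, {"fingers": 0.03, "translation": [0.005, 0, 0], "yaw": 0}, {"fingers": 0.03, "translation": [0.005, 0, 0], "yaw": 0}, {"fingers": 0.03, "translation": [0, 0, 0], "yaw": 0}, {"fingers": 0.03, "translation": [0, 0, 0], "yaw": 0}]'

```text
t: 11.82
tool_pos: [0.6183, -0.174, 0.0105]
orientation: [-180.0, -0.0, 93.4]
contact_force: [-0.3, -0.1, -0.6]
grip_width: 0.0303
```

```bash
python3 -c "
from h import *
go(.075,-.262,.01)
im=save('top','t4.png',None,(190,150,330,270),5)"
```

```text
t 11.82 case xy [ 0.0761 -0.2632] z 0.0105 rpy [-1.7999e+02 -2.0000e-02  9.3450e+01] F [-0.28 -0.08 -0.65] w 0.0303 q [-26.  31.  88.   0.  61. -30.]
tool shift [ 0.0012 -0.0011  0.0005]
```

View pics/t4.png

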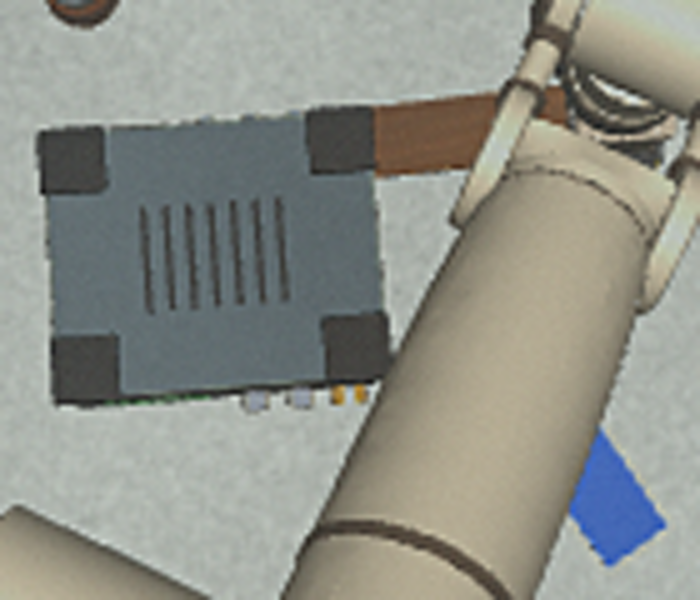

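```bash
python3 -c "
from h import *
for p,z in(((376,107),.006),((495,94),.014),((376,177),.006),((470,172),.011)):
    print((RC.T@(ray('top',(190+(p[0]-2)/5,150+(p[1]-2)/5),z)[:2]-O)).round(4))
"
```

```text
[ 0.1022 -0.1178]
[ 0.1034 -0.2008]
[ 0.0529 -0.1137]
[ 0.0505 -0.1789]
```

The wedge is now aligned within about 1°, its axis 7 mm aside of the foot, which is fine. I'll push it in while watching the force.

Emit:
play_rows --series '[{"fingers": 0.03, "translation": [0.005, 0, 0], "yaw": 0}, {"fingers": 0.03, "translation": [0.005, 0, 0], "yaw": 0}, {"fingers": 0.03, "translation": [0.005, 0, 0], "yaw": 0}, {"fingers": 0.03, "translation": [0.005, 0, 0], "yaw": 0}, {"fingers": 0.03, "translation": [0.003, 0, 0], "yaw": 0}, {"fingers": 0.03, "translation": [0.003, 0, 0], "yaw": 0}]'

```text
t: 12.62
tool_pos: [0.6168, -0.1479, 0.0106]
orientation: [-180.0, -0.0, 93.5]
contact_force: [0.1, 0.4, 0.0]
grip_width: 0.0303
```

Emit:
play_rows --series '[{"fingers": 0.03, "translation": [0.003, 0, 0], "yaw": 0}, {"fingers": 0.03, "translation": [0.003, 0, 0], "yaw": 0}]'

```text
t: 12.88
tool_pos: [0.6164, -0.142, 0.0106]
orientation: [-180.0, 0.0, 93.5]
contact_force: [-0.1, -1.3, 0.2]
grip_width: 0.0299
```

Emit:
play_rows --series '[{"fingers": 0.03, "translation": [0.003, 0, 0], "yaw": 0}, {"fingers": 0.03, "translation": [0.003, 0, 0], "yaw": 0}]'

```text
t: 13.12
tool_pos: [0.6161, -0.136, 0.0106]
orientation: [180.0, 0.0, 93.5]
contact_force: [0.4, 0.2, -0.3]
grip_width: 0.0299
```

Emit:
play_rows --series '[{"fingers": 0.03, "translation": [0.003, 0, 0], "yaw": 0}, {"fingers": 0.03, "translation": [0.002, 0, 0], "yaw": 0}]'

```text
t: 13.38
tool_pos: [0.6158, -0.131, 0.0106]
orientation: [180.0, -0.0, 93.5]
contact_force: [1.1, -0.1, -0.8]
grip_width: 0.0301
```

Emit:
play_rows --series '[{"fingers": 0.03, "translation": [0.002, 0, 0], "yaw": 0}, {"fingers": 0.03, "translation": [0.002, 0, 0], "yaw": 0}]'

```text
t: 13.62
tool_pos: [0.6156, -0.1271, 0.0106]
orientation: [180.0, 0.0, 93.5]
contact_force: [-0.5, -0.8, -0.2]
grip_width: 0.0298
```

Emit:
play_rows --series '[{"fingers": 0.03, "translation": [0.002, 0, 0], "yaw": 0}, {"fingers": 0.03, "translation": [0.002, 0, 0], "yaw": 0}]'

```text
t: 13.88
tool_pos: [0.6154, -0.1231, 0.0106]
orientation: [180.0, 0.0, 93.5]
contact_force: [0.2, -0.6, -0.2]
grip_width: 0.03
```

Emit:
play_rows --series '[{"fingers": 0.03, "translation": [0.002, 0, 0], "yaw": 0}, {"fingers": 0.03, "translation": [0.002, 0, 0], "yaw": 0}]'

```text
t: 14.12
tool_pos: [0.6151, -0.1191, 0.0106]
orientation: [-180.0, -0.0, 93.5]
contact_force: [0.0, 0.1, -0.3]
grip_width: 0.0303
```

Emit:
play_rows --series '[{"fingers": 0.03, "translation": [0.002, 0, 0], "yaw": 0}, {"fingers": 0.03, "translation": [0.002, 0, 0], "yaw": 0}]'

```text
t: 14.38
tool_pos: [0.6148, -0.1152, 0.0106]
orientation: [180.0, 0.0, 93.5]
contact_force: [0.9, -1.7, -0.7]
grip_width: 0.0305
```

Emit:
play_rows --series '[{"fingers": 0.03, "translation": [0.002, 0, 0], "yaw": 0}, {"fingers": 0.03, "translation": [0, 0, 0], "yaw": 0}]'

```text
t: 14.62
tool_pos: [0.6148, -0.1137, 0.0106]
orientation: [180.0, 0.1, 93.5]
contact_force: [0.8, -3.9, -1.3]
grip_width: 0.0301
```

```bash
python3 -c "
from h import *
go(.075,-.2,.01)
im=save('scene','s5.png',None,(180,150,330,250),5)"
```

```text
t 14.62 case xy [ 0.0764 -0.2029] z 0.0106 rpy [1.7999e+02 6.0000e-02 9.3470e+01] F [ 0.79 -3.89 -1.28] w 0.0301 q [-22.  29.  91.  -0.  60. -25.]
tool shift [ 0.0029 -0.0014  0.0006]
```

View pics/s5.png

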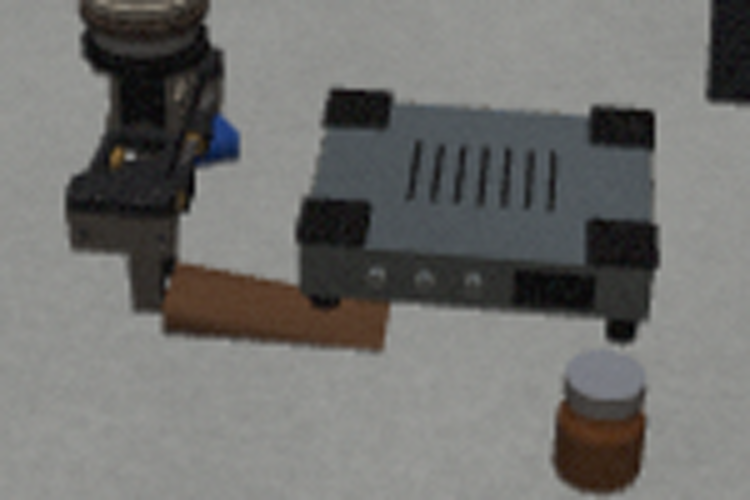

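The wedge is under the foot and the push force has risen to about 4 N. I'll push 1 mm more.

Emit:
play_rows --series '[{"fingers": 0.03, "translation": [0.001, 0, 0], "yaw": 0}, {"fingers": 0.03, "translation": [0, 0, 0], "yaw": 0}]'

```text
t: 14.92
tool_pos: [0.6149, -0.1133, 0.0108]
orientation: [180.0, 0.1, 93.5]
contact_force: [-0.1, -6.0, -1.7]
grip_width: 0.0298
```

Emit:
play_rows --series '[{"fingers": 0.03, "translation": [-0.01, 0, 0], "yaw": 0}, {"fingers": 0.03, "translation": [-0.015, 0, 0], "yaw": 0}, {"fingers": 0, "translation": [0, 0, -0.055], "yaw": 0}, {"fingers": 0, "translation": [0, 0, -0.055], "yaw": 0}, {"fingers": 0, "translation": [0.04, -0.003, 0], "yaw": 0}, {"fingers": 0, "translation": [0.05, -0.003, 0], "yaw": 0}, {"fingers": 0, "translation": [0.045, 0, 0], "yaw": 0}, {"fingers": 0, "translation": [0, 0, 0], "yaw": 0}]'

```text
t: 15.92
tool_pos: [0.6017, -0.0004, 0.1206]
orientation: [-180.0, -0.1, 93.7]
contact_force: [-0.0, -0.2, -0.4]
grip_width: 0.0006
```

Emit:
play_rows --series '[{"fingers": 0, "translation": [0, 0, 0], "yaw": 0}]'

```text
t: 16.05
tool_pos: [0.6023, -0.0036, 0.1207]
orientation: [180.0, 0.0, 93.4]
contact_force: [0.8, 0.0, 0.7]
grip_width: 0.0004
```

```bash
python3 -c "
from h import *
go(.07,-.09,.078)"
```

```text
t 16.05 case xy [ 0.0706 -0.0921] z 0.1207 rpy [1.7999e+02 1.0000e-02 9.3450e+01] F [0.8  0.02 0.68] w 0.0004 q [-12.  18.  92.  -0.  70. -15.]
tool shift [ 0.0021 -0.0006  0.0427]
```

Emit:
play_rows --series '[{"fingers": 0, "translation": [0.002, 0, 0.02], "yaw": 0}, {"fingers": 0, "translation": [0, 0, 0.015], "yaw": 0}, {"fingers": 0, "translation": [0, 0, 0.006], "yaw": 0}, {"fingers": 0, "translation": [0, 0, 0.002], "yaw": 0}, {"fingers": 0, "translation": [0, 0, 0], "yaw": 0}]'

```text
t: 16.68
tool_pos: [0.6022, -0.0009, 0.0778]
orientation: [180.0, 0.0, 93.5]
contact_force: [0.6, -0.1, 0.2]
grip_width: 0.0002
```

Emit:
play_rows --series '[{"fingers": 0, "translation": [0, 0, 0.002], "yaw": 0}, {"fingers": 0, "translation": [0, 0, 0], "yaw": 0}]'

```text
t: 16.92
tool_pos: [0.6021, -0.0008, 0.0758]
orientation: [180.0, 0.0, 93.5]
contact_force: [0.6, -0.6, 0.8]
grip_width: 0.0006
```

Emit:
play_rows --series '[{"fingers": 0, "translation": [0, 0, 0.001], "yaw": 0}, {"fingers": 0, "translation": [0, 0, 0], "yaw": 0}]'

```text
t: 17.18
tool_pos: [0.6022, -0.0008, 0.0754]
orientation: [180.0, 0.0, 93.5]
contact_force: [-1.5, 0.0, 5.3]
grip_width: 0.0003
```

Emit:
play_rows --series '[{"fingers": 0, "translation": [0, 0, 0.001], "yaw": 0}, {"fingers": 0, "translation": [0, 0, 0], "yaw": 0}]'

```text
t: 17.42
tool_pos: [0.6022, -0.0008, 0.0752]
orientation: [180.0, 0.0, 93.5]
contact_force: [-4.5, -0.0, 10.2]
grip_width: 0.0005
```

Emit:
play_rows --series '[{"fingers": 0, "translation": [0, 0, 0], "yaw": 0}, {"fingers": 0, "translation": [0, 0, 0], "yaw": 0}, {"fingers": 0, "translation": [0, 0, 0], "yaw": 0}, {"fingers": 0, "translation": [0, 0, 0], "yaw": 0}, {"fingers": 0, "translation": [0, 0, 0], "yaw": 0}, {"fingers": 0, "translation": [0, 0, 0], "yaw": 0}, {"fingers": 0, "translation": [0, 0, 0], "yaw": 0}, {"fingers": 0, "translation": [0, 0, 0], "yaw": 0}]'

```text
t: 18.42
tool_pos: [0.6023, -0.0009, 0.0752]
orientation: [180.0, 0.0, 93.5]
contact_force: [-4.6, -0.4, 9.8]
grip_width: 0.0004
```

```bash
python3 -c "
from h import *
im=save('scene','s6.png',None,(180,150,330,250),5)
for _ in range(3): cams.snapshot('top'); s=bot.get_state(); print(s['t'],s['tool_pos'].round(4),s['contact_force'].round(1))"
```

```text
18.525 [ 0.6023 -0.0008  0.0752] [-4.3  0.8 11.4]
18.575 [ 0.6023 -0.0009  0.0752] [-4.2  1.  11.1]
18.625 [ 0.6023 -0.0008  0.0752] [-4.4  0.4 10.8]
```

View pics/s6.png

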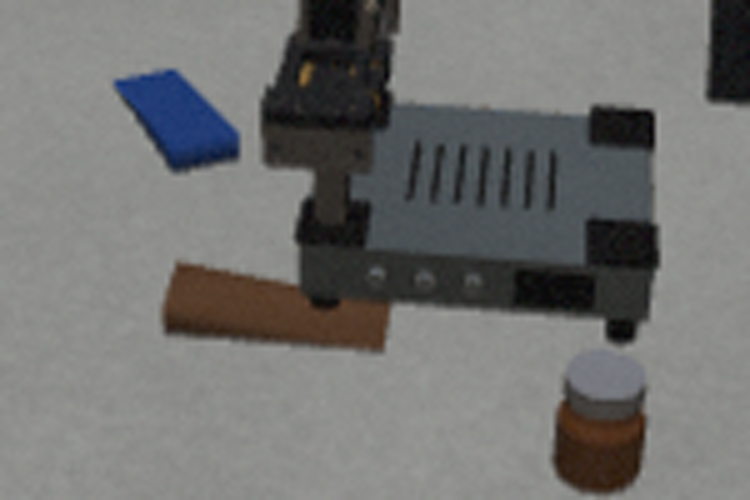

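The fingers are pressing on the cap, the wedge is still under the foot, and nothing has moved between the two pictures. I'll hand it in.

```bash
python3 -c "
from cell import order
print(order.sign_off())"
```

```text
the job is handed in; nothing more can be done
None
```

The wedge is tight under the short foot and the case no longer rocks. I handed the job in at about 18.6 s, with the fingers still pressing on the cap; the sign-off gave no verdict.

**What I did:** I nudged the wedge sideways onto the foot's line, straightened it by pushing its thick end, then slid it under the foot. I stopped when the push force had risen from under 1 N to 6 N.

**Last checks:**
- **Press:** about 10 to 11 N on the cap, steady for over a second. The tool came down to 75.2 mm, giving about 0.2 mm between a 5 N and a 10 N press.
- **Position:** the wedge's axis measured about 7 mm to one side of the foot centre before the final push, inside the allowed 28 mm. Pictures before and during the press show the case, wedge and jar in the same places. I did not re-measure the other bystanders.

**What disagreed:**
- The second sideways nudge barely moved the wedge, because the fingertips are narrower than I assumed. The push on its thick end did the aligning instead.
- There was also a steady sideways force of about 4.5 N at the cap, on top of the downward press, but it caused no visible movement.

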